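# Prove a trailer coupler on the tow ball

## Task

Check the freshly ground trailer coupler on the proving stand: lower it level onto the tow ball, in line with the stand, and press it down past its spring keeper until the socket is fully home on the ball and the tongue lies on the middle of its sprung rest. Then press its latch lever all the way down to its stop and leave the coupler latched there. Use light hand pressure only, so that the ball and stand are never loaded hard, and leave the other things on the bench where they are.

Things in the scene. Friction and masses are not known exactly. Their poses are not given: they have to be found in the camera images.
- ball (a point): Centre of the polished steel tow ball, 48 mm in diameter, that stands on a neck 24 mm thick on the proving stand, 66 mm above the bench (crown at 90 mm). Axes as stand.
- stand: Proving stand, fixed to the bench: dark steel base plate 250 x 110 mm, 10 mm thick, with the ball and, 142 mm behind it, the tongue rest. Origin on the bench straight under the ball centre; +x runs from the rest towards the ball and on, +z up. The plate reaches from x = -195 to +55 mm, y = +-55 mm.
- rest (a point): Middle of the rubber-faced top of the tongue rest on the stand: a crossbar 16 mm (x) by 74 mm (y) carried on two coil springs, its top 44 mm above the bench, 142 mm behind the ball. It gives about 0.4 mm per newton, at most 10 mm, and springs back: so the tongue, tipping about the ball, sinks several mm while the lever is pressed. Axes as stand.
- coupler: Bare cast-aluminium trailer coupler, about 0.64 kg, lying upright on the bench, socket mouth down. Origin on its flat underside, straight below the socket centre; +x from tongue to nose, +z up. Flat cheeks at y = +-29 mm (58 mm wide) from x = -46 to +11, round nose to +29, dome top 58 mm above the underside; behind it a channel tongue 50 mm wide, 34 mm high, back to x = -162 mm.
- socket (a point): Centre of the coupler's socket, 22 mm above the underside: comes to the ball centre when the coupler is home. Axes as coupler. The socket is open below, 50.4 mm wide inside (1.2 mm clear of the ball all round); its roof is 24 mm above this point and then rests on the ball's crown.
- keeper (a point): Sprung steel bar 8 mm thick inside the rear of the socket, 14 mm below its centre. It meets the ball with the socket still about 28 mm above home and, left to its own weight, the coupler hangs there; pushing past takes up to 25 N in all, with the bar furthest back 14 mm above home; then it springs under the ball and the coupler drops home. Pushed well back, it keeps the lever just off its stop; the shut lever locks it.
- coupler_grip (a point): Good place to grasp the coupler across its cheeks (58 mm wide along the coupler's y), 25 mm ahead of its centre of mass: 20 mm behind and 6 mm above socket, 28 mm above the underside. Axes as socket.
- tongue (a point): Point on the underside of the coupler's tongue, in the middle of its width, 142 mm behind socket: comes to rest when the coupler is home and in line with the stand. Axes as socket.
- lever (a joint): Angle of the coupler's steel latch lever: 0 raised (46 degrees above level, slanting up to the rear), 0.80 rad fully down against its stop, where it lies level over the tongue. It starts between 0 and 0.12. It turns about a level pin across the coupler 48 mm behind and 26 mm above socket. It is stiff (friction, about 1.35 N m all the way) and stays where it is left.
- lever_paddle (a point): On the upper face of the lever's paddle, 76 mm from the pin. The paddle is a flat plate 34 mm wide and 6 mm thick, from 60 to 96 mm from the pin; with the lever down its upper face is 29 mm above the socket centre's level. Own z axis is square to the paddle, away from the tongue.
- discs: Stack of four grinding discs, 115 mm across, 13 mm high, lying flat. Loose, not part of the job. Origin on its underside.
- wrench: Steel wrench, 200 mm long, lying flat. Loose, not part of the job. Origin on its underside.
- grease_tin: Squat round steel tin, 75 mm across, 46 mm high. Loose, not part of the job. Origin on its underside.
- offcut: Offcut of dark steel angle, 150 mm long, 40 mm high. Loose, not part of the job. Origin on its underside.
- wire_brush: Brush with a wooden handle, lying flat. Loose, not part of the job. Origin on its underside.
There are look-alikes about, which are no part of the job. What is shaped like the coupler but orange is not meant.

How it is judged:
By the outcome, as a careful person would: the job done as asked, in the order asked, and still so for the second after the job is handed in, with the robot touching nothing.
It also fails if it takes over 72 s, if anything falls off the work surface, if the arm or the gripper's body presses on something with over 40 N, if the wrist force passes 120 N, or if a joint passes its speed limit or range.

## Robot

A 6-joint arm with a two-finger parallel gripper is mounted at the origin on the work surface. World frame = base frame: x ahead of the robot, y to its left, z up, the work surface at z = 0. Lengths are in m, angles in degrees, forces in N, time in s.
With the tool pointing down it reaches from about 0.3 to 0.75 m from the base axis. Payload 8.5 kg.
Tool frame: the origin (TCP) lies between the finger pads; the fingertips stand env.finger_overhang ahead of it and the grasp point (between the pads) lies 2 mm behind it (env.finger_overhang is the distance from the TCP to the fingertips, in m); z points along the fingers, y is the line along which they close (so a half turn about z gives the same grasp; the last joint's range is limited). The gripper opens to 85 mm and grips with 20 to 120 N. Pads are 22 mm wide; open, the fingers measure 114 mm over their backs; the gripper's body (76 mm by 85 mm) begins 54 mm behind the grasp point. The pads swing forward as they close: fully open they stand 13 mm farther back than shut.
Start: joints at [58.826, 21.807, 74.336, -0, 83.858, -12.336], TCP at [0.178, 0.521, 0.248] pointing down, gripper open.
Joint ranges: [-178.18, 178.18], [-50.72, 133.34], [12.68, 142.11], [-81.47, 261.47], [9.98, 163.14], [-165.26, 165.26]. Speed limits (degrees/s): [136.94, 136.94, 180, 180, 180, 180].

## Interface

Orientations are given as a 3x3 rotation matrix whose columns are the frame's x, y, z axes.
In Python, from rig import env gives the robot as it stands. The module is installed in compiled form; this text tells all that it offers.
- The arm moves only by the tool jog_arm, never from a script. Its arguments are lists of equal length, an entry for each row: "hand": the finger opening in m, from 0 to 0.0854; "travel": the shift along the world's x, y, z in m, a list of three; "yaw": the turn about the world's z in rad. A call has exactly 5 rows; each row shifts and turns the commanded pose from where the row before left it; what a row does not reach is not made up. A row lasts 1/8 s, in which the tool goes at most 62.5 mm and 10.7 degrees, less where a joint would pass 70% of its speed; a pose out of reach is approached as far as the arm can. A call is refused whole if a number of a shift passes 0.0625 or a number of a turn 0.188, either way. A call with a gripper value outside its range is refused whole. The fingers move at their own pace and stop on an object; "grip_force" is the grip in N (left out, the last holds). Time passes only in rows, so rows that do not move let the fingers close, or fill a call up. It gives the time, the measured TCP pose, the force, the opening and the grip force at its end, in the units of the state.
- env.observe(): the state, without advancing time (a new reading comes with each control period).
- env.get_image(name): name is "scene" or "side" or "wrist"; returns the picture (384x512x3 uint8, red, green, blue); there is no depth.
- env.calibration(name): a dict with "fx", "fy", "cx", "cy" (pixels), "position" and "rotation" of the camera in the world; the wrist camera has in their place "hand_eye" (4x4, takes a point from camera to tool coordinates, whose origin is the TCP and whose axes are the flange's). Camera axes: x right, y down, z forward; pixel columns grow to the right and rows downward; lengths in m; the calibration is good to about 2 mm. A picture is of the moment at which its call begins: read the wrist's pose just before it. calibration takes no time and is no camera call.
- env.close_job(): hands the job in; it is judged then, once.
The state is a dict: "time_s": time; "q": joint angles; "qvel": joint speeds; "joint_efforts": joint torques, N m; "position": TCP position; "tool_rot": TCP orientation; "ft_force": force on the tool from outside, world axes, zero at the start; "wrist_torque": the same for the moment, N m; "grip_width": finger opening in m; "gripper_force": force on a finger pad.
Only numpy, scipy, OpenCV 4.12 (cv2) and the standard library are available. Lean on these libraries where they do the work, as an engineer would, in place of code of your own. Each camera call takes 0.05 s, during which the arm holds its last target. There are 200 camera calls.

## Working session

There is one attempt and no reset: what is moved stays moved. The work goes in short steps, Python scripts to look and compute and a tool call to move; the robot and the scene stay as the last step left them, time stands still between calls to the robot, and variables do not carry over. Pictures are saved under pics/ and viewed, at most 10 in all, crops included, and the job is handed in when it is done.

Besides the shell and the picture viewer there is one more tool, called after "Call:" by a JSON object that holds its "name" and its "arguments", one argument or row to a line. jog_arm: Moves the arm, as the interface text tells. Its arguments: {"type":"object","properties":{"hand":{"type":"array"},"travel":{"type":"array"},"yaw":{"type":"array"},"grip_force":{"type":"number"}},"required":["hand","travel","yaw"]}

```bash
mkdir -p pics; python3 - <<'E'
from rig import env
import cv2,numpy as np
s=env.observe();print(s['time_s'],s['position'],s['tool_rot'],s['ft_force'],s['grip_width'],env.finger_overhang)
for n in ['scene','side']:
    im=env.get_image(n);cv2.imwrite(f'pics/{n}0.png',cv2.resize(im[:,:,::-1],(800,600),interpolation=cv2.INTER_CUBIC));cv2.imwrite(f'pics/raw_{n}0.png',im[:,:,::-1])
    print(n,env.calibration(n))
print(env.calibration('wrist'))
E
```

```text
0.0 [0.17746304 0.52029239 0.24770017] [[-9.46428136e-01  3.22913576e-01 -7.78529663e-04]
 [ 3.22914352e-01  9.46427326e-01 -1.27977659e-03]
 [ 3.23564513e-04 -1.46261497e-03 -9.99998878e-01]] [-0.6771789  -0.10463218 -0.05466159] 0.0855829694655551 0.017
scene {'fx': 398.992289629894, 'fy': 398.992289629894, 'cx': 253.49296081185292, 'cy': 186.29176260687814, 'position': array([ 0.91644858, -0.67328527,  0.6441336 ]), 'rotation': array([[ 0.84466573,  0.30435776, -0.44034777],
       [ 0.53525971, -0.47090019,  0.70124893],
       [ 0.0060707 , -0.82802135, -0.5606637 ]])}
side {'fx': 435.48836556444377, 'fy': 435.48836556444377, 'cx': 250.67083611860127, 'cy': 196.41483833995605, 'position': array([-0.03561093, -0.78150579,  0.97924224]), 'rotation': array([[ 0.8177144 , -0.37934672,  0.43294251],
       [-0.57545923, -0.55673652,  0.59907522],
       [ 0.01377769, -0.7390132 , -0.67355004]])}
{'fx': 332.09048509708975, 'fy': 332.09048509708975, 'cx': 256.80665384252796, 'cy': 187.81004261814078, 'hand_eye': array([[-7.05142739e-04, -9.62447350e-01, -2.71467495e-01,
         6.73470634e-02],
       [ 9.99999679e-01, -7.81839795e-04,  1.74374934e-04,
         1.42290463e-03],
       [-3.80070784e-04, -2.71467285e-01,  9.62447593e-01,
        -1.26930653e-01],
       [ 0.00000000e+00,  0.00000000e+00,  0.00000000e+00,
         1.00000000e+00]])}
```

View pics/scene0.png

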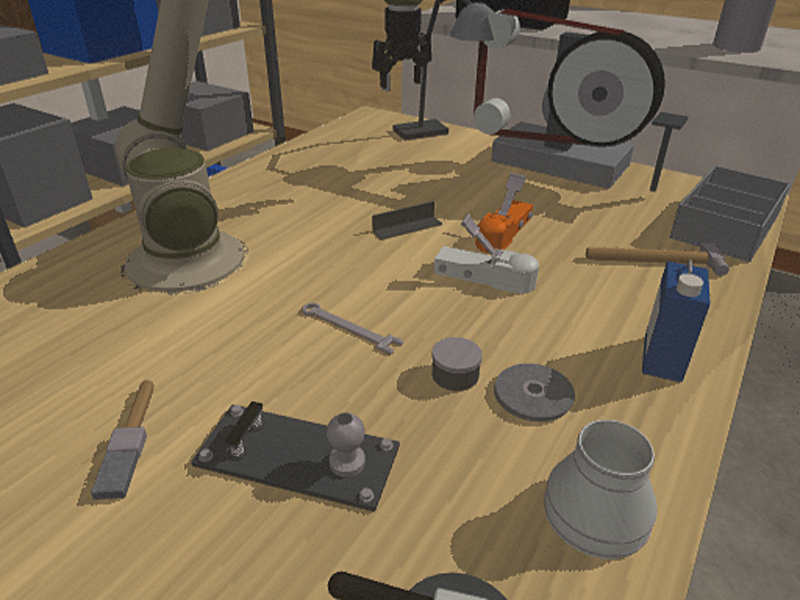

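View pics/side0.png

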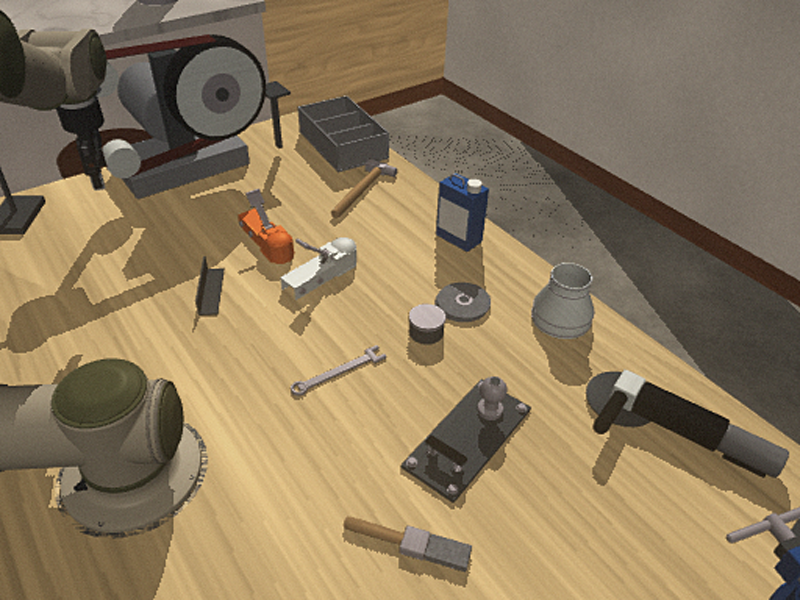

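The candidates are the bare aluminium coupler at scene (487,268) / side (320,267), and the orange look-alike at scene (503,222) / side (267,235). By the description I choose the aluminium one. The stand's ball is at scene (345,433) / side (491,391). Next I take close crops.

```bash
python3 - <<'E'
import cv2,numpy as np
a=cv2.imread('pics/raw_scene0.png');b=cv2.imread('pics/raw_side0.png')
def c(im,x,y,w=100,h=75):return cv2.resize(im[y:y+h,x:x+w],(400,300),interpolation=cv2.INTER_CUBIC)
o=lambda *p:c(*p)
m=np.vstack([np.hstack([c(a,262,130),c(a,120,250,140,105)]),np.hstack([c(b,155,140),c(b,250,235,100,75)])])
cv2.imwrite('pics/mos.png',m)
E
```

```text
(no output)
```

View pics/mos.png

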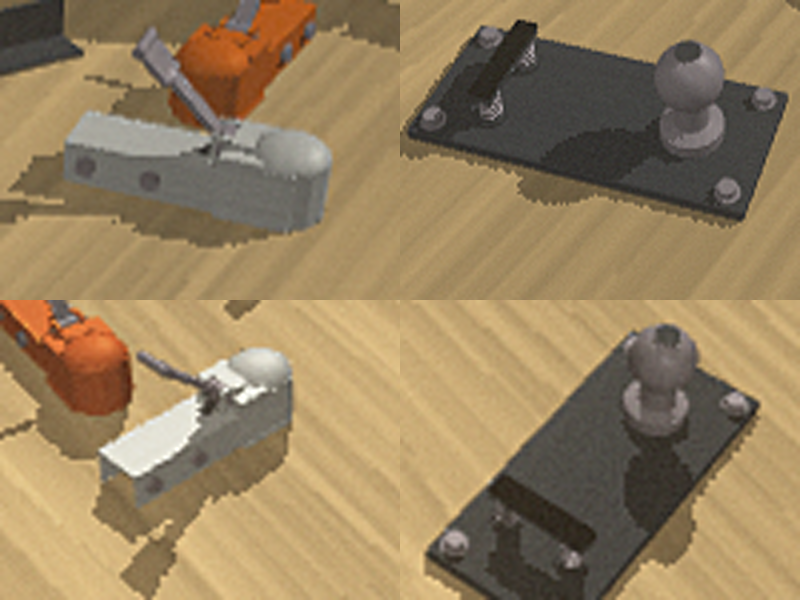

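The mosaic shows the bare aluminium coupler with its dome to the right in both views and its lever raised. The ball is at mosaic (690,78) and (662,361), and the rest bar at (506,56) and (543,510). I'll fit both poses.

```bash
cat > h.py <<'E'
import numpy as np,cv2
from scipy.optimize import least_squares
from rig import env
def proj(c,P):
    R=np.array(c['rotation']);p=(np.atleast_2d(P)-c['position'])@R
    return np.c_[c['fx']*p[:,0]/p[:,2]+c['cx'],c['fy']*p[:,1]/p[:,2]+c['cy']]
def wristcal(s):
    c=env.calibration('wrist');H=c['hand_eye'];R=np.array(s['tool_rot'])
    c['rotation']=R@H[:3,:3];c['position']=R@H[:3,3]+s['position'];return c
def place(p,pts):
    c,s=np.cos(p[2]),np.sin(p[2]);P=np.array(pts,float)/1000
    return np.c_[p[0]+c*P[:,0]-s*P[:,1],p[1]+s*P[:,0]+c*P[:,1],P[:,2]]
def fit(obs,p0): # obs: list of (cal,pts,pix)
    f=lambda p:np.concatenate([(proj(c,place(p,P))-np.array(q)).ravel() for c,P,q in obs])
    r=least_squares(f,p0,loss='soft_l1');return r.x,f(r.x).reshape(-1,2)
E
python3 - <<'E'
from h import *
A=env.calibration('scene');B=env.calibration('side')
sc=lambda L:[(262+u/4,130+v/4) for u,v in L]
ss=lambda L:[(120+(u-400)*.35,250+v*.35) for u,v in L]
dc=lambda L:[(155+u/4,140+(v-300)/4) for u,v in L]
ds=lambda L:[(250+(u-400)/4,235+(v-300)/4) for u,v in L]
st=[(A,[(0,0,66),(-142,0,44),(-195,55,10),(-195,-55,10),(55,-55,10),(55,55,10)],ss([(690,78),(506,52),(480,27),(408,134),(743,212),(787,95)])),
(B,[(0,0,66),(-142,0,44),(55,-55,10),(-195,55,10)],ds([(662,361),(543,510),(758,404),(425,553)]))]
x,r=fit(st,[.5,-.3,0]);print('stand',x,np.degrees(x[2]));print(r.round(1))
co=[(A,[(-162,-25,34),(-162,-25,0),(-162,25,34)],sc([(66,150),(66,178),(92,112)])),
(B,[(-162,25,34),(-162,-25,34),(-162,-25,0)],dc([(100,452),(136,474),(138,505)])),
(A,[(0,0,58)],sc([(290,136)])),(B,[(0,0,58)],dc([(262,350)]))]
x,r=fit(co,[.5,.1,0]);print('coupler',x,np.degrees(x[2]));print(r.round(1))
E
```

```text
stand [ 0.5763385  -0.24738166  0.29017898] 16.626030857104066
[[-0.5 -0.8]
 [-1.2  1.5]
 [-0.2 -1.2]
 [-1.3 -1.3]
 [ 0.   0.4]
 [ 0.3 -1.5]
 [ 0.7 -1.1]
 [ 0.4 -0.3]
 [ 1.  -1.1]
 [ 0.4 -1.2]]
coupler [0.59449134 0.27958648 0.18530068] 10.616946990202582
[[ 0.2 -2.5]
 [-0.3  0.2]
 [-1.  -0.8]
 [-0.2 -1.2]
 [ 0.4  0.2]
 [ 0.7  0.1]
 [ 1.2  0.8]
 [-0.6  1.5]]
```

Call:
{"name": "jog_arm", "arguments": {
  "hand": [0.085, 0.085, 0.085, 0.085, 0.085],
  "travel": [
    [0.0265, -0.0163, 0],
    [0.0265, -0.0163, 0],
    [0.0265, -0.0163, 0],
    [0.0265, -0.0163, 0],
    [0.0265, -0.0163, 0]
  ],
  "yaw": [-0.175, -0.175, -0.175, -0.175, -0.175]
}}

```text
time_s: 0.72
position: [0.3108, 0.4383, 0.248]
tool_rot: [[-0.353, 0.935, -0.001], [0.935, 0.353, -0.0], [-0.0, -0.001, -1.0]]
ft_force: [0.6, -0.0, 0.0]
grip_width: 0.0851
gripper_force: 0.0
```

Call:
{"name": "jog_arm", "arguments": {
  "hand": [0.085, 0.085, 0.085, 0.085, 0.085],
  "travel": [
    [0.0265, -0.0163, 0],
    [0.0265, -0.0163, 0],
    [0.0265, -0.0163, 0],
    [0.0265, -0.0163, 0],
    [0.0265, -0.0163, 0]
  ],
  "yaw": [-0.175, -0.175, -0.175, -0.175, -0.175]
}}

```text
time_s: 1.35
position: [0.4433, 0.3568, 0.248]
tool_rot: [[0.491, 0.871, -0.001], [0.871, -0.491, -0.0], [-0.001, -0.0, -1.0]]
ft_force: [0.1, 0.3, 0.5]
grip_width: 0.0849
gripper_force: 0.0
```

Call:
{"name": "jog_arm", "arguments": {
  "hand": [0.085, 0.085, 0.085, 0.085, 0.085],
  "travel": [
    [0.0265, -0.0163, 0],
    [0.0265, -0.0163, 0],
    [0.0265, -0.0163, 0],
    [0.0265, -0.0163, 0],
    [0.0265, -0.0163, 0]
  ],
  "yaw": [-0.175, -0.175, -0.175, -0.175, -0.175]
}}

```text
time_s: 1.98
position: [0.5758, 0.2754, 0.2478]
tool_rot: [[0.983, 0.181, -0.001], [0.181, -0.983, -0.0], [-0.001, 0.0, -1.0]]
ft_force: [0.9, -0.0, 0.1]
grip_width: 0.0849
gripper_force: 0.0
```

```bash
python3 - <<'E'
from h import *
s=env.observe();im=env.get_image('wrist')[:,:,::-1]
cv2.imwrite('pics/w1.png',cv2.resize(im,(800,600),interpolation=cv2.INTER_CUBIC))
c=wristcal(s)
import pickle;pickle.dump(c,open('c1.pkl','wb'))
P=place([.5945,.2796,.1853],[(0,0,58),(29,0,0),(-162,25,34),(-162,-25,34),(-46,29,40),(-46,-29,40),(11,29,30),(11,-29,30)])
print((proj(c,P)/.64).round(0))
E
```

```text
[[401. 234.]
 [401. 180.]
 [368. 445.]
 [436. 445.]
 [358. 298.]
 [445. 298.]
 [357. 211.]
 [445. 210.]]
```

View pics/w1.png

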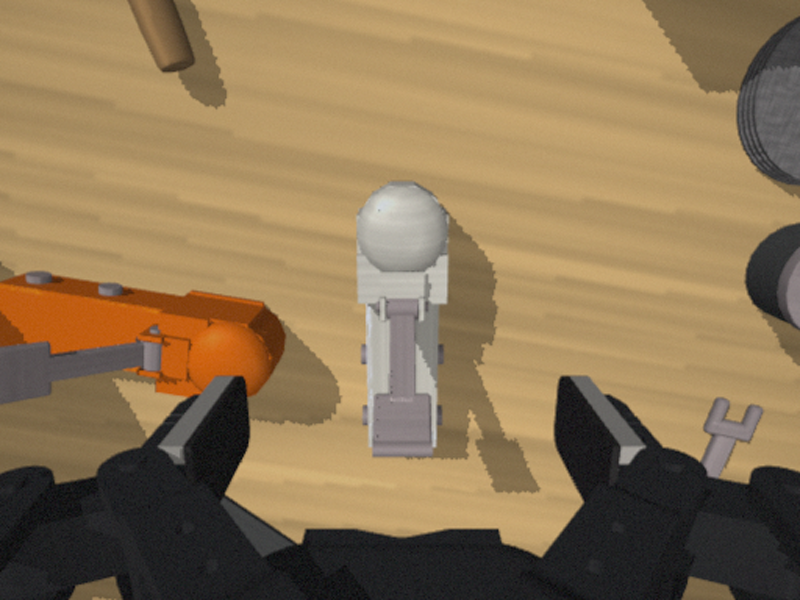

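The wrist view shows the aluminium coupler upright in the image at (402,182–455), with dome centre (402,230) and cheeks at 357–448. It matches the fit within about 1 mm, and the orange one is clear to the left at up to 285. Descend.

Call:
{"name": "jog_arm", "arguments": {
  "hand": [0.085, 0.085, 0.085, 0.085, 0.085],
  "travel": [
    [-0.0018, -0.0004, -0.04],
    [0, 0, -0.04],
    [0, 0, -0.04],
    [0, 0, -0.03],
    [0, 0, -0.025]
  ],
  "yaw": [0, 0, 0, 0, 0]
}}

```text
time_s: 2.65
position: [0.5727, 0.2756, 0.0716]
tool_rot: [[0.982, 0.187, -0.002], [0.187, -0.982, -0.0], [-0.002, 0.0, -1.0]]
ft_force: [-0.0, 0.8, 0.1]
grip_width: 0.0849
gripper_force: 0.0
```

Call:
{"name": "jog_arm", "arguments": {
  "hand": [0.085, 0.085, 0.085, 0.085, 0.085],
  "travel": [
    [0, 0, -0.015],
    [0, 0, -0.015],
    [0, 0, -0.01],
    [0, 0, -0.0065],
    [0, 0, 0]
  ],
  "yaw": [0, 0, 0, 0, 0]
}}

```text
time_s: 3.28
position: [0.5733, 0.2756, 0.0267]
tool_rot: [[0.982, 0.187, -0.0], [0.187, -0.982, -0.0], [-0.0, 0.0, -1.0]]
ft_force: [0.2, -1.1, -0.4]
grip_width: 0.0852
gripper_force: 0.0
```

Call:
{"name": "jog_arm", "arguments": {
  "hand": [0.05, 0.05, 0.05, 0.05, 0.05],
  "travel": [
    [0, 0, 0],
    [0, 0, 0],
    [0, 0, 0],
    [0, 0, 0],
    [0, 0, 0]
  ],
  "yaw": [0, 0, 0, 0, 0],
  "grip_force": 60
}}

```text
time_s: 3.9
position: [0.5737, 0.2757, 0.0277]
tool_rot: [[0.982, 0.187, 0.001], [0.187, -0.982, 0.0], [0.001, -0.0, -1.0]]
ft_force: [-0.7, -1.3, 5.7]
grip_width: 0.0572
gripper_force: 65.6
```

Call:
{"name": "jog_arm", "arguments": {
  "hand": [0.05, 0.05, 0.05, 0.05, 0.05],
  "travel": [
    [0, 0, 0],
    [0, 0, 0.005],
    [0, 0, 0.015],
    [0, 0, 0.03],
    [0, 0, 0.03]
  ],
  "yaw": [0, 0, 0, 0, 0],
  "grip_force": 110
}}

```text
time_s: 4.53
position: [0.5731, 0.2756, 0.108]
tool_rot: [[0.982, 0.187, -0.001], [0.187, -0.982, -0.0], [-0.001, 0.0, -1.0]]
ft_force: [0.4, 0.5, -6.3]
grip_width: 0.0569
gripper_force: 118.2
```

Call:
{"name": "jog_arm", "arguments": {
  "hand": [0.05, 0.05, 0.05, 0.05, 0.05],
  "travel": [
    [0, 0, 0.03],
    [0, 0, 0.03],
    [0, 0, 0.015],
    [0, 0, 0],
    [0, 0, 0]
  ],
  "yaw": [0, 0, 0, 0, 0]
}}

```text
time_s: 5.15
position: [0.5727, 0.2755, 0.1804]
tool_rot: [[0.982, 0.187, -0.003], [0.187, -0.982, -0.001], [-0.003, 0.0, -1.0]]
ft_force: [0.3, -0.1, -6.0]
grip_width: 0.0568
gripper_force: 118.4
```

```bash
python3 - <<'E'
from h import *
a=env.get_image('scene')[:,:,::-1];b=env.get_image('side')[:,:,::-1]
cv2.imwrite('pics/rb.png',b);cv2.imwrite('pics/ra.png',a)
s=env.observe();print(s['position'],s['ft_force'],s['wrist_torque'],s['grip_width'],s['q'])
P=np.array([s['position']]);pa=proj(env.calibration('scene'),P)[0];pb=proj(env.calibration('side'),P)[0];print(pa,pb)
def c(im,p):
    x=int(min(max(p[0]-70,0),372));y=int(min(max(p[1]-70,0),384-140));print(x,y);return cv2.resize(im[y:y+140,x:x+140],(400,400),interpolation=cv2.INTER_CUBIC)
cv2.imwrite('pics/m2.png',np.hstack([c(a,pa),c(b,pb)]))
E
```

```text
[0.57286727 0.27547223 0.18043081] [ 0.02346098  0.23565087 -6.01423078] [ 0.00507908 -0.1509731   0.06432783] 0.05656819990025452 [ 1.50298850e+01  3.33749560e+01  6.58136821e+01 -2.18073226e-03
  8.09571588e+01  9.42713230e+01]
[333.1012774  124.25739337] [213.73205156 126.9186163 ]
263 54
143 56
```

View pics/m2.png

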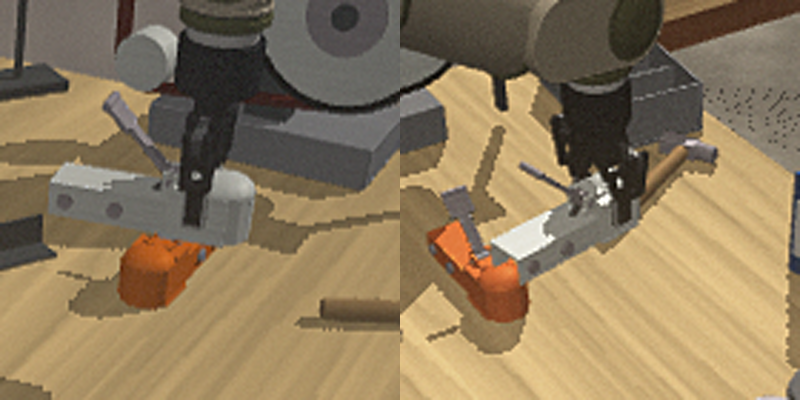

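The crop shows the coupler held level with the lever raised, and the orange one left alone. Next I carry it to a viewing spot behind the ball.

Call:
{"name": "jog_arm", "arguments": {
  "hand": [0.05, 0.05, 0.05, 0.05, 0.05],
  "travel": [
    [-0.003, -0.02, 0],
    [-0.006, -0.036, 0],
    [-0.006, -0.038, 0],
    [-0.006, -0.038, 0],
    [-0.006, -0.038, 0]
  ],
  "yaw": [0.006, 0.006, 0.006, 0.006, 0.006]
}}

```text
time_s: 5.88
position: [0.5456, 0.1037, 0.1815]
tool_rot: [[0.976, 0.216, -0.001], [0.216, -0.976, -0.0], [-0.001, 0.0, -1.0]]
ft_force: [0.5, -0.4, -5.8]
grip_width: 0.0565
gripper_force: 118.4
```

Call:
{"name": "jog_arm", "arguments": {
  "hand": [0.05, 0.05, 0.05, 0.05, 0.05],
  "travel": [
    [-0.006, -0.038, 0],
    [-0.006, -0.038, 0],
    [-0.006, -0.038, 0],
    [-0.006, -0.038, 0],
    [-0.006, -0.038, 0]
  ],
  "yaw": [0.007, 0.007, 0.007, 0.007, 0.007]
}}

```text
time_s: 6.5
position: [0.5153, -0.0861, 0.1816]
tool_rot: [[0.968, 0.25, -0.0], [0.25, -0.968, 0.0], [-0.0, -0.0, -1.0]]
ft_force: [1.2, 0.8, -5.7]
grip_width: 0.0566
gripper_force: 118.4
```

Call:
{"name": "jog_arm", "arguments": {
  "hand": [0.05, 0.05, 0.05, 0.05, 0.05],
  "travel": [
    [-0.006, -0.038, 0],
    [-0.006, -0.038, 0],
    [-0.006, -0.038, 0],
    [-0.006, -0.038, 0],
    [-0.007, -0.038, 0]
  ],
  "yaw": [0.007, 0.007, 0.007, 0.007, 0.007]
}}

```text
time_s: 7.12
position: [0.4842, -0.2759, 0.1815]
tool_rot: [[0.959, 0.284, -0.0], [0.284, -0.959, 0.0], [-0.0, -0.001, -1.0]]
ft_force: [0.1, -0.0, -4.6]
grip_width: 0.0565
gripper_force: 118.4
```

Call:
{"name": "jog_arm", "arguments": {
  "hand": [0.05, 0.05, 0.05, 0.05, 0.05],
  "travel": [
    [-0.0007, 0, 0],
    [0, 0, 0],
    [0, 0, 0],
    [0, 0, 0],
    [0, 0, 0]
  ],
  "yaw": [0, 0, 0, 0, 0]
}}

```text
time_s: 7.75
position: [0.4847, -0.274, 0.1819]
tool_rot: [[0.959, 0.285, 0.0], [0.285, -0.959, -0.0], [0.0, 0.0, -1.0]]
ft_force: [-0.2, -0.3, -5.5]
grip_width: 0.0571
gripper_force: 118.8
```

```bash
python3 - <<'E'
from h import *
s=env.observe();im=env.get_image('wrist')[:,:,::-1]
cv2.imwrite('pics/w2.png',cv2.resize(im,(800,600),interpolation=cv2.INTER_CUBIC));cv2.imwrite('pics/raw_w2.png',im)
c=wristcal(s)
import pickle;pickle.dump((s,c),open('c2.pkl','wb'))
print(s['position'],np.degrees(np.arctan2(s['tool_rot'][1][0],s['tool_rot'][0][0])),s['ft_force'],s['wrist_torque'])
P=place([.5763,-.2474,.2902],[(0,0,66),(0,0,90),(55,-55,10),(55,55,10),(-195,55,10),(-195,-55,10)])
print((proj(c,P)/.64).round(0))
E
```

```text
[ 0.48472084 -0.27395495  0.18188517] 16.530046042223198 [-0.19003346 -0.30606074 -5.47980565] [ 0.10037914 -0.1628605  -0.01356054]
[[403.  89.]
 [404.  82.]
 [510. -14.]
 [296. -14.]
 [318. 423.]
 [489. 422.]]
```

View pics/w2.png

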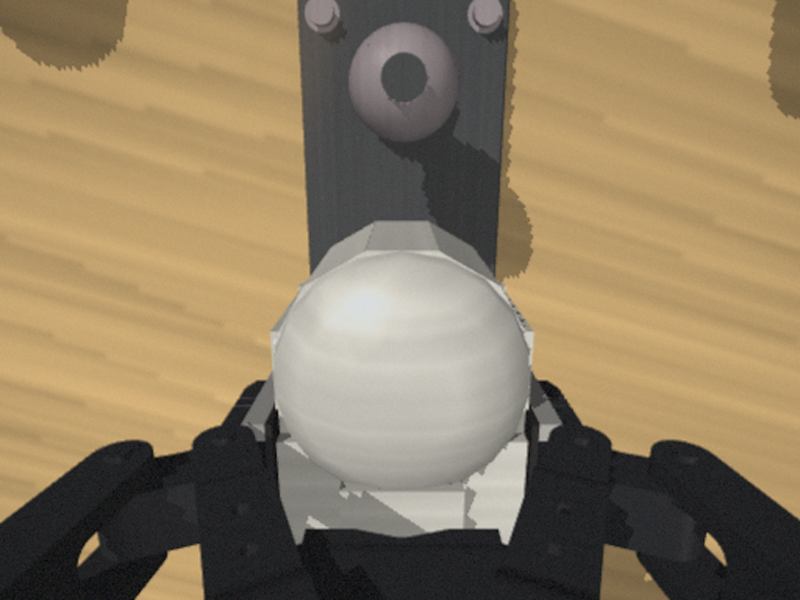

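The wrist picture shows the ball centred at about (403.5,82), spanning 349–458 × 22–142. The held dome spans columns 273–531 with its bottom at row 490. The plate edges are parallel to the coupler. I'll fit both spheres in this one picture to get their relative offset.

```bash
python3 - <<'E'
from h import *
import pickle
s2,c2=pickle.load(open('c2.pkl','rb'));c1=pickle.load(open('c1.pkl','rb'))
def ext(c,C,r):
    R=np.array(c['rotation']);C=np.array(C);d=c['position']-C;L=np.linalg.norm(d);d=d/L
    u=np.cross(d,[0,0,1.]);u/=np.linalg.norm(u);v=np.cross(d,u);t=np.linspace(0,2*np.pi,720)[:,None]
    p=proj(c,C+d*r*r/L+r*np.sqrt(1-(r/L)**2)*(np.cos(t)*u+np.sin(t)*v))/.64
    return np.r_[p[:,0].min(),p[:,0].max(),p[:,1].min(),p[:,1].max()]
def solve(c,z,r,obs,use):
    f=lambda p:(ext(c,[p[0],p[1],z],r)-obs)[use]
    q=least_squares(f,[c['position'][0],c['position'][1]],diff_step=1e-4);return q.x,f(q.x)
b,e=solve(c2,.066,.024,np.array([349,458,22,142]),[0,1,2,3]);print('ball',b,e)
R=np.array(s2['tool_rot'])
T=s2['position']
print('ball in tool xy',(R.T@np.r_[b-T[:2],0])[:2])
for z in (-.028+.029,-.027+.029):
    d,e=solve(c2,T[2]+z,.029,np.array([273,531,250,490]),[0,1,3]);print('dome',(R.T@np.r_[d-T[:2],0])[:2],e,ext(c2,[*d,T[2]+z],.029))
d,e=solve(c1,.029,.029,np.array([358,448,182,272]),[0,1,2,3]);print('dome bench w1',d,e)
# offset bench -> grip pose
y=np.array([.982,.187]);n=np.array([.187,-.982]);dd=d-np.array([.5737,.2757]);print(dd@y,dd@n)
E
```

```text
<stdin>:6: RuntimeWarning: invalid value encountered in divide
Traceback (most recent call last):
ValueError: Residuals are not finite in the initial point.
```

```bash
python3 - <<'E'
from h import *
import pickle
s2,c2=pickle.load(open('c2.pkl','rb'));c1=pickle.load(open('c1.pkl','rb'))
def ext(c,C,r):
    C=np.array(C);d=c['position']-C;L=np.linalg.norm(d);d=d/L
    u=np.cross(d,[.6,.8,0.]);u/=np.linalg.norm(u);v=np.cross(d,u);t=np.linspace(0,2*np.pi,720)[:,None]
    p=proj(c,C+d*r*r/L+r*np.sqrt(1-(r/L)**2)*(np.cos(t)*u+np.sin(t)*v))/.64
    return np.r_[p[:,0].min(),p[:,0].max(),p[:,1].min(),p[:,1].max()]
def solve(c,z,r,obs,use,x0=None):
    f=lambda p:(ext(c,[p[0],p[1],z],r)-obs)[use]
    q=least_squares(f,c['position'][:2]+.01,diff_step=1e-4);return q.x,f(q.x).round(1)
b,e=solve(c2,.066,.024,np.array([349,458,22,142]),[0,1,2,3]);print('ball',b,e)
R=np.array(s2['tool_rot'])
T=s2['position']
print('ball in tool xy',(R.T@np.r_[b-T[:2],0])[:2])
for z in (.001,.002):
    d,e=solve(c2,T[2]+z,.029,np.array([273,531,250,490]),[0,1,3]);print('dome',(R.T@np.r_[d-T[:2],0])[:2],e,ext(c2,[*d,T[2]+z],.029).round(0))
d,e=solve(c1,.029,.029,np.array([358,448,182,272]),[0,1,2,3]);print('dome bench w1',d,e)
y=np.array([.982,.187]);n=np.array([.187,-.982]);dd=d-np.array([.5737,.2757]);print(dd@y,dd@n)
E
```

```text
ball [ 0.57809395 -0.24686324] [-0.8  0.8  0.3 -0.4]
ball in tool xy [0.09722214 0.00059431]
dome [ 0.01438635 -0.00019828] [ 16.2 -16.2  -2.2] [289. 515. 260. 488.]
dome [ 0.01508822 -0.00019931] [ 15.2 -15.2  -2. ] [288. 516. 258. 488.]
dome bench w1 [0.59447467 0.27835169] [ 1.5 -1.5  1.  -1.2]
0.02089659265150472 0.00128090199767451
```

```bash
python3 - <<'E'
from h import *
import pickle
s2,c2=pickle.load(open('c2.pkl','rb'));c1=pickle.load(open('c1.pkl','rb'))
a,bb=np.meshgrid(np.linspace(0,2*np.pi,181),np.linspace(0,np.pi/2,91));S=np.c_[(np.cos(a)*np.cos(bb)).ravel(),(np.sin(a)*np.cos(bb)).ravel(),np.sin(bb).ravel()]
def ext(c,C,zc):
    p=proj(c,S*[.029,.029,.058-zc]+C)/.64
    return np.r_[p[:,0].min(),p[:,0].max(),p[:,1].min(),p[:,1].max()]
def solve(c,z,zc,obs,use):
    f=lambda p:(ext(c,[p[0],p[1],z+zc],zc)-obs)[use]
    q=least_squares(f,c['position'][:2]+.01,diff_step=1e-3);return q.x,f(q.x).round(1)
R=np.array(s2['tool_rot']);T=s2['position']
y=np.array([.982,.187]);n=np.array([.187,-.982])
for zc in (.034,.036,.04):
    d,e=solve(c2,T[2]-.0277,zc,np.array([273,531,250,490]),[0,1,2,3]);print('dome',zc,(R.T@np.r_[d-T[:2],0])[:2],e)
    d,e=solve(c1,0,zc,np.array([358,448,182,272]),[0,1,2,3]);dd=d-[.5737,.2757];print('bench',d,e,dd@y,dd@n)
E
```

```text
dome 0.034 [ 0.01748667 -0.00020316] [ 11.7 -11.7   4.3  -6.6]
bench [0.59510123 0.27848153] [ 0.9 -0.9  0.6 -0.7] 0.02153615715006603 0.0012705652702129032
dome 0.036 [ 0.01801169 -0.00020311] [ 10.1 -10.1   3.8  -5.9]
bench [0.59534216 0.27853094] [ 0.6 -0.6  0.5 -0.5] 0.02178198928918956 0.001267102985418524
dome 0.04 [ 0.0191029 -0.0002086] [ 6.6 -6.6  2.5 -4.1]
bench [0.59583186 0.27863167] [ 0.1 -0.1  0.1 -0.1] 0.022281705219701912 0.001259753908805749
```

Call:
{"name": "jog_arm", "arguments": {
  "hand": [0.05, 0.05, 0.05, 0.05, 0.05],
  "travel": [
    [0.018, 0.005, 0],
    [0.018, 0.005, 0],
    [0.018, 0.005, 0],
    [0.018, 0.005, 0],
    [0.0017, 0.0011, 0]
  ],
  "yaw": [0, 0, 0, 0, 0]
}}

```text
time_s: 8.43
position: [0.559, -0.2528, 0.1815]
tool_rot: [[0.959, 0.285, -0.0], [0.285, -0.959, 0.0], [-0.0, -0.0, -1.0]]
ft_force: [0.6, -0.2, -6.0]
grip_width: 0.0569
gripper_force: 119.0
```

Call:
{"name": "jog_arm", "arguments": {
  "hand": [0.05, 0.05, 0.05, 0.05, 0.05],
  "travel": [
    [0, 0, -0.015],
    [0, 0, -0.02],
    [0, 0, -0.015],
    [0, 0, -0.01],
    [0, 0, 0]
  ],
  "yaw": [0, 0, 0, 0, 0]
}}

```text
time_s: 9.05
position: [0.558, -0.2533, 0.1211]
tool_rot: [[0.959, 0.284, -0.001], [0.284, -0.959, 0.001], [-0.001, -0.001, -1.0]]
ft_force: [0.7, 0.1, -5.3]
grip_width: 0.0567
gripper_force: 118.9
```

Before going in, I check the fit from the fixed cameras, with the predicted ball, rest and tongue marked.

```bash
python3 - <<'E'
from h import *
a=env.get_image('scene')[:,:,::-1];b=env.get_image('side')[:,:,::-1]
def c(im,x,y):return cv2.resize(im[y:y+110,x:x+110],(400,400),interpolation=cv2.INTER_CUBIC)
cv2.imwrite('pics/m3.png',np.hstack([c(a,140,210),c(b,245,190)]))
s=env.observe();print(s['position'],s['ft_force'],s['wrist_torque'])
T=s['position'];y=np.radians(16.5);o=[T[0]+.0205*np.cos(y),T[1]+.0205*np.sin(y),y]
zu=1000*(T[2]-.0277)
P=place(o,[(0,0,zu+58),(-162,-25,zu),(-162,-25,zu+34),(-162,25,zu+34),(11,-29,zu)])
print(((proj(env.calibration('scene'),P)-[140,210])*400/110).round(0))
print(((proj(env.calibration('side'),P)-[245,190])*400/110+[400,0]).round(0))
E
```

```text
[ 0.55847076 -0.25351248  0.1223252 ] [-0.91562622 -0.3451311  -5.92853559] [ 0.06262011 -0.12809324  0.0083376 ]
[[290. 122.]
 [ -8. 176.]
 [-19. 128.]
 [ 28.  68.]
 [296. 250.]]
[[675. 135.]
 [570. 346.]
 [574. 315.]
 [513. 277.]
 [706. 199.]]
```

View pics/m3.png

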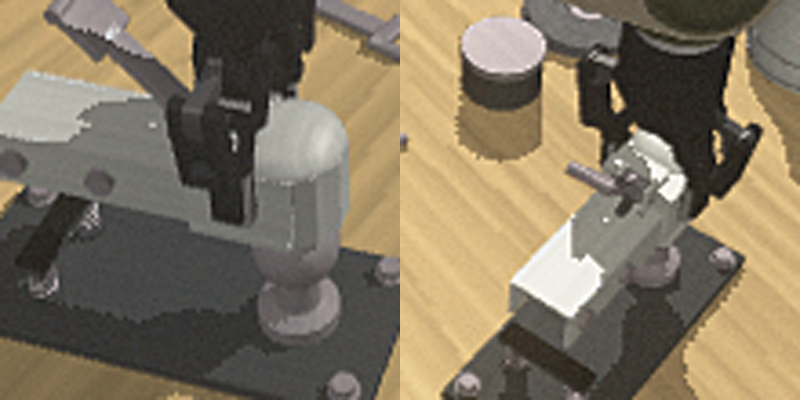

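The crops show the ball under the socket mouth at about (297,270) left, and the tongue over the rest bar in line at (550,350) right. The coupler is level, so I lower it gently.

Call:
{"name": "jog_arm", "arguments": {
  "hand": [0.05, 0.05, 0.05, 0.05, 0.05],
  "travel": [
    [0, 0, -0.004],
    [0, 0, -0.004],
    [0, 0, -0.004],
    [0, 0, -0.004],
    [0, 0, -0.002]
  ],
  "yaw": [0, 0, 0, 0, 0]
}}

```text
time_s: 9.78
position: [0.5582, -0.2532, 0.1034]
tool_rot: [[0.959, 0.284, -0.0], [0.284, -0.959, 0.0], [-0.0, -0.0, -1.0]]
ft_force: [-0.7, -0.6, -6.3]
grip_width: 0.0571
gripper_force: 118.9
```

Call:
{"name": "jog_arm", "arguments": {
  "hand": [0.05, 0.05, 0.05, 0.05, 0.05],
  "travel": [
    [0, 0, -0.002],
    [0, 0, -0.002],
    [0, 0, -0.001],
    [0, 0, -0.001],
    [0, 0, 0]
  ],
  "yaw": [0, 0, 0, 0, 0]
}}

```text
time_s: 10.4
position: [0.558, -0.2535, 0.0981]
tool_rot: [[0.959, 0.284, -0.0], [0.284, -0.959, -0.0], [-0.001, 0.0, -1.0]]
ft_force: [-3.8, -1.1, -0.9]
grip_width: 0.0567
gripper_force: 119.1
```

Call:
{"name": "jog_arm", "arguments": {
  "hand": [0.05, 0.05, 0.05, 0.05, 0.05],
  "travel": [
    [0, 0, -0.001],
    [0, 0, -0.001],
    [0, 0, -0.001],
    [0, 0, -0.001],
    [0, 0, 0]
  ],
  "yaw": [0, 0, 0, 0, 0]
}}

```text
time_s: 11.02
position: [0.5572, -0.2541, 0.0946]
tool_rot: [[0.959, 0.284, -0.002], [0.284, -0.959, -0.001], [-0.003, 0.001, -1.0]]
ft_force: [-11.4, -3.9, 4.6]
grip_width: 0.0567
gripper_force: 120.3
```

Call:
{"name": "jog_arm", "arguments": {
  "hand": [0.05, 0.05, 0.05, 0.05, 0.05],
  "travel": [
    [0, 0, -0.001],
    [0, 0, -0.001],
    [0, 0, -0.001],
    [0, 0, -0.001],
    [0, 0, 0]
  ],
  "yaw": [0, 0, 0, 0, 0]
}}

```text
time_s: 11.65
position: [0.5572, -0.2541, 0.0917]
tool_rot: [[0.959, 0.284, -0.002], [0.284, -0.959, -0.002], [-0.002, 0.001, -1.0]]
ft_force: [-14.6, -2.0, 12.6]
grip_width: 0.0564
gripper_force: 121.1
```

Call:
{"name": "jog_arm", "arguments": {
  "hand": [0.05, 0.05, 0.05, 0.05, 0.05],
  "travel": [
    [-0.0007, -0.0002, -0.001],
    [0, 0, -0.001],
    [0, 0, -0.001],
    [0, 0, -0.001],
    [0, 0, 0]
  ],
  "yaw": [0, 0, 0, 0, 0]
}}

```text
time_s: 12.28
position: [0.5568, -0.254, 0.0871]
tool_rot: [[0.959, 0.284, -0.001], [0.284, -0.959, -0.001], [-0.001, 0.001, -1.0]]
ft_force: [-9.9, -1.9, 6.3]
grip_width: 0.0567
gripper_force: 120.5
```

Call:
{"name": "jog_arm", "arguments": {
  "hand": [0.05, 0.05, 0.05, 0.05, 0.05],
  "travel": [
    [0, 0, -0.001],
    [0, 0, -0.001],
    [0, 0, -0.001],
    [0, 0, -0.001],
    [0, 0, 0]
  ],
  "yaw": [0, 0, 0, 0, 0]
}}

```text
time_s: 12.9
position: [0.5568, -0.2539, 0.0828]
tool_rot: [[0.959, 0.284, -0.001], [0.284, -0.959, -0.001], [-0.001, 0.0, -1.0]]
ft_force: [-9.7, -1.2, 5.3]
grip_width: 0.0569
gripper_force: 120.2
```

Past the widest point. I continue down to home at about 0.072, where the roof meets the crown.

Call:
{"name": "jog_arm", "arguments": {
  "hand": [0.05, 0.05, 0.05, 0.05, 0.05],
  "travel": [
    [-0.0003, 0, -0.001],
    [0, 0, -0.001],
    [0, 0, -0.001],
    [0, 0, -0.001],
    [0, 0, 0]
  ],
  "yaw": [0, 0, 0, 0, 0]
}}

```text
time_s: 13.52
position: [0.5567, -0.2537, 0.0783]
tool_rot: [[0.959, 0.284, -0.001], [0.284, -0.959, -0.0], [-0.001, -0.0, -1.0]]
ft_force: [-7.7, -1.7, 1.0]
grip_width: 0.057
gripper_force: 119.9
```

Call:
{"name": "jog_arm", "arguments": {
  "hand": [0.05, 0.05, 0.05, 0.05, 0.05],
  "travel": [
    [0, 0, -0.001],
    [0, 0, -0.001],
    [0, 0, -0.001],
    [0, 0, -0.001],
    [0, 0, 0]
  ],
  "yaw": [0, 0, 0, 0, 0]
}}

```text
time_s: 14.15
position: [0.5576, -0.2533, 0.0736]
tool_rot: [[0.959, 0.284, 0.0], [0.284, -0.959, 0.0], [0.0, -0.0, -1.0]]
ft_force: [-0.3, -1.1, -5.3]
grip_width: 0.0565
gripper_force: 119.4
```

Call:
{"name": "jog_arm", "arguments": {
  "hand": [0.05, 0.05, 0.05, 0.05, 0.05],
  "travel": [
    [0, 0, -0.0005],
    [0, 0, -0.0005],
    [0, 0, -0.0005],
    [0, 0, 0],
    [0, 0, 0]
  ],
  "yaw": [0, 0, 0, 0, 0]
}}

```text
time_s: 14.78
position: [0.5573, -0.2535, 0.0723]
tool_rot: [[0.959, 0.284, 0.0], [0.284, -0.959, 0.0], [0.0, -0.0, -1.0]]
ft_force: [0.5, -0.2, -5.3]
grip_width: 0.0568
gripper_force: 119.4
```

Call:
{"name": "jog_arm", "arguments": {
  "hand": [0.05, 0.05, 0.05, 0.05, 0.05],
  "travel": [
    [0, 0, -0.0005],
    [0, 0, -0.0005],
    [0, 0, -0.0005],
    [0, 0, 0],
    [0, 0, 0]
  ],
  "yaw": [0, 0, 0, 0, 0]
}}

```text
time_s: 15.4
position: [0.5574, -0.2535, 0.0716]
tool_rot: [[0.959, 0.284, 0.001], [0.284, -0.959, -0.001], [0.0, 0.001, -1.0]]
ft_force: [-3.0, 1.4, 5.9]
grip_width: 0.0566
gripper_force: 119.6
```

Home: contact came at TCP z 0.0716 against an expected 0.0717. I release and lift.

Call:
{"name": "jog_arm", "arguments": {
  "hand": [0.07, 0.085, 0.085, 0.085, 0.085],
  "travel": [
    [0, 0, 0.0005],
    [0, 0, 0],
    [0, 0, 0],
    [0, 0, 0],
    [0, 0, 0]
  ],
  "yaw": [0, 0, 0, 0, 0]
}}

```text
time_s: 16.02
position: [0.5573, -0.2535, 0.0713]
tool_rot: [[0.959, 0.284, -0.0], [0.284, -0.959, -0.0], [-0.0, 0.0, -1.0]]
ft_force: [-0.1, -0.0, 0.2]
grip_width: 0.0848
gripper_force: 0.0
```

Call:
{"name": "jog_arm", "arguments": {
  "hand": [0.085, 0.085, 0.085, 0.085, 0.085],
  "travel": [
    [0, 0, 0.01],
    [0, 0, 0.03],
    [0, 0, 0.035],
    [0, 0, 0.035],
    [0, 0, 0.03]
  ],
  "yaw": [0, 0, 0, 0, 0]
}}

```text
time_s: 16.65
position: [0.5573, -0.2535, 0.2136]
tool_rot: [[0.959, 0.284, 0.001], [0.284, -0.959, -0.001], [0.001, 0.001, -1.0]]
ft_force: [-0.2, -0.0, 0.1]
grip_width: 0.085
gripper_force: 0.0
```

Call:
{"name": "jog_arm", "arguments": {
  "hand": [0, 0, 0, 0, 0],
  "travel": [
    [0, 0, 0],
    [0, 0, 0],
    [0, 0, 0],
    [0, 0, 0],
    [0, 0, 0]
  ],
  "yaw": [0, 0, 0, 0, 0]
}}

```text
time_s: 17.27
position: [0.5572, -0.2534, 0.2109]
tool_rot: [[0.959, 0.284, -0.001], [0.284, -0.959, 0.0], [-0.0, -0.001, -1.0]]
ft_force: [0.2, 0.0, 0.0]
grip_width: 0.0
gripper_force: 0.0
```

```bash
python3 - <<'E'
from h import *
s=env.observe();w=env.get_image('wrist')[:,:,::-1]
a=env.get_image('scene')[:,:,::-1]
x,y=120,190
cv2.imwrite('pics/m4.png',np.hstack([cv2.resize(w,(450,338)),cv2.resize(a[y:y+130,x:x+135],(350,338),interpolation=cv2.INTER_CUBIC)]))
print(s['position'],s['ft_force'],s['wrist_torque'],s['grip_width'])
c=wristcal(s)
q=[.5771,-.2477,np.radians(16.5)]
P=place(q,[(-124,0,95),(-162,25,78),(-162,-25,78),(-98.6,0,148.7),(0,0,102),(-195,55,10),(-195,-55,10)])
print((proj(c,P)*450/512).round(0)); 
print(((proj(env.calibration('scene'),P)-[x,y])*2.6+[450,0]).round(0))
E
```

```text
[ 0.55724203 -0.25344708  0.21092805] [0.23908311 0.04791244 0.02596109] [-0.01596856 -0.01155756 -0.05650246] 8.859972207366513e-06
[[226. 271.]
 [203. 292.]
 [250. 292.]
 [227. 286.]
 [226. 146.]
 [184. 277.]
 [268. 277.]]
[[557. 164.]
 [530. 150.]
 [498. 193.]
 [580. 117.]
 [711. 191.]
 [523. 178.]
 [454. 275.]]
```

View pics/m4.png

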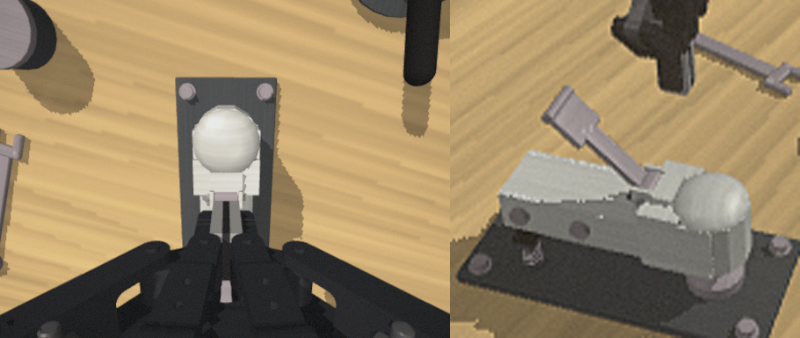

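The coupler sits home and level with the tongue on the rest: corners at (527,152) and (500,190) against predicted (530,150) and (498,193). The raised paddle is at (572,115). Next I go above the paddle with closed fingers.

Call:
{"name": "jog_arm", "arguments": {
  "hand": [0, 0, 0, 0, 0],
  "travel": [
    [-0.0222, -0.0066, 0],
    [-0.0222, -0.0066, 0],
    [-0.0222, -0.0066, 0],
    [0, 0, -0.02],
    [0, 0, -0.015]
  ],
  "yaw": [0, 0, 0, 0, 0]
}}

```text
time_s: 18.0
position: [0.4905, -0.2733, 0.1757]
tool_rot: [[0.959, 0.284, -0.0], [0.284, -0.959, 0.0], [-0.0, -0.0, -1.0]]
ft_force: [-0.1, -0.4, 0.0]
grip_width: 0.0004
gripper_force: 0.0
```

Call:
{"name": "jog_arm", "arguments": {
  "hand": [0, 0, 0, 0, 0],
  "travel": [
    [0, 0, -0.003],
    [0, 0, -0.003],
    [0, 0, -0.002],
    [0, 0, -0.002],
    [0, 0, 0]
  ],
  "yaw": [0, 0, 0, 0, 0]
}}

```text
time_s: 18.62
position: [0.4907, -0.2732, 0.1663]
tool_rot: [[0.959, 0.284, -0.0], [0.284, -0.959, 0.0], [0.0, -0.0, -1.0]]
ft_force: [0.1, 0.3, -0.2]
grip_width: 0.0001
gripper_force: 0.0
```

Call:
{"name": "jog_arm", "arguments": {
  "hand": [0, 0, 0, 0, 0],
  "travel": [
    [-0.0016, -0.0005, -0.002],
    [-0.0016, -0.0005, -0.002],
    [-0.0016, -0.0005, -0.002],
    [-0.0016, -0.0005, -0.002],
    [0, 0, 0]
  ],
  "yaw": [0, 0, 0, 0, 0]
}}

```text
time_s: 19.25
position: [0.4856, -0.2755, 0.1602]
tool_rot: [[0.959, 0.284, 0.005], [0.284, -0.959, -0.002], [0.004, 0.003, -1.0]]
ft_force: [4.2, 3.4, 11.7]
grip_width: 0.0002
gripper_force: 6.0
```

Call:
{"name": "jog_arm", "arguments": {
  "hand": [0, 0, 0, 0, 0],
  "travel": [
    [-0.0016, -0.0005, -0.002],
    [-0.0016, -0.0005, -0.002],
    [-0.0016, -0.0005, -0.002],
    [-0.0016, -0.0005, -0.002],
    [0, 0, 0]
  ],
  "yaw": [0, 0, 0, 0, 0]
}}

```text
time_s: 19.88
position: [0.4796, -0.2776, 0.1529]
tool_rot: [[0.959, 0.284, 0.006], [0.284, -0.959, -0.003], [0.005, 0.004, -1.0]]
ft_force: [3.9, 4.4, 17.3]
grip_width: -0.0
gripper_force: 8.4
```

Call:
{"name": "jog_arm", "arguments": {
  "hand": [0, 0, 0, 0, 0],
  "travel": [
    [-0.0014, -0.0004, -0.003],
    [-0.0014, -0.0004, -0.003],
    [-0.0014, -0.0004, -0.003],
    [-0.0014, -0.0004, -0.003],
    [-0.0014, -0.0004, -0.003]
  ],
  "yaw": [0, 0, 0, 0, 0]
}}

```text
time_s: 20.5
position: [0.4713, -0.2801, 0.138]
tool_rot: [[0.959, 0.284, 0.003], [0.284, -0.959, -0.004], [0.002, 0.004, -1.0]]
ft_force: [-4.3, 3.3, 21.7]
grip_width: -0.0003
gripper_force: 9.3
```

Call:
{"name": "jog_arm", "arguments": {
  "hand": [0, 0, 0, 0, 0],
  "travel": [
    [-0.0014, -0.0004, -0.003],
    [-0.0014, -0.0004, -0.003],
    [-0.0014, -0.0004, -0.003],
    [-0.0014, -0.0004, -0.003],
    [-0.0014, -0.0004, -0.002]
  ],
  "yaw": [0, 0, 0, 0, 0]
}}

```text
time_s: 21.12
position: [0.4657, -0.2815, 0.1236]
tool_rot: [[0.959, 0.284, 0.006], [0.284, -0.959, -0.002], [0.005, 0.004, -1.0]]
ft_force: [8.4, 5.5, 16.1]
grip_width: 0.0001
gripper_force: 8.9
```

Call:
{"name": "jog_arm", "arguments": {
  "hand": [0, 0, 0, 0, 0],
  "travel": [
    [-0.0014, -0.0004, -0.003],
    [-0.0014, -0.0004, -0.003],
    [-0.0014, -0.0004, -0.003],
    [-0.0014, -0.0004, -0.002],
    [-0.001, -0.0003, -0.001]
  ],
  "yaw": [0, 0, 0, 0, 0]
}}

```text
time_s: 21.75
position: [0.4603, -0.2838, 0.1119]
tool_rot: [[0.959, 0.284, 0.009], [0.284, -0.959, -0.004], [0.008, 0.006, -1.0]]
ft_force: [9.0, 4.7, 16.7]
grip_width: 0.0
gripper_force: 8.5
```

Call:
{"name": "jog_arm", "arguments": {
  "hand": [0, 0, 0, 0, 0],
  "travel": [
    [0, 0, -0.001],
    [0, 0, -0.001],
    [0, 0, -0.001],
    [0, 0, -0.001],
    [0, 0, 0]
  ],
  "yaw": [0, 0, 0, 0, 0]
}}

```text
time_s: 22.38
position: [0.4601, -0.2839, 0.1082]
tool_rot: [[0.959, 0.284, 0.009], [0.284, -0.959, -0.004], [0.007, 0.006, -1.0]]
ft_force: [8.1, 5.0, 18.4]
grip_width: 0.0
gripper_force: 9.1
```

Call:
{"name": "jog_arm", "arguments": {
  "hand": [0, 0, 0, 0, 0],
  "travel": [
    [0, 0, -0.001],
    [0, 0, -0.001],
    [0, 0, -0.001],
    [0, 0, 0],
    [0, 0, 0]
  ],
  "yaw": [0, 0, 0, 0, 0]
}}

```text
time_s: 23.0
position: [0.46, -0.284, 0.1057]
tool_rot: [[0.959, 0.284, 0.009], [0.284, -0.959, -0.005], [0.007, 0.007, -1.0]]
ft_force: [5.6, 6.0, 24.4]
grip_width: 0.0001
gripper_force: 11.9
```

Call:
{"name": "jog_arm", "arguments": {
  "hand": [0, 0, 0, 0, 0],
  "travel": [
    [0, 0, -0.001],
    [0, 0, -0.001],
    [0, 0, 0],
    [0, 0, 0],
    [0, 0, 0]
  ],
  "yaw": [0, 0, 0, 0, 0]
}}

```text
time_s: 23.62
position: [0.4599, -0.2842, 0.1044]
tool_rot: [[0.959, 0.284, 0.009], [0.284, -0.959, -0.005], [0.007, 0.007, -1.0]]
ft_force: [3.4, 5.3, 30.5]
grip_width: -0.0002
gripper_force: 14.8
```

The force now climbs at the rest's spring rate, so the lever is at its stop. I lift off and look.

Call:
{"name": "jog_arm", "arguments": {
  "hand": [0, 0, 0, 0, 0],
  "travel": [
    [0, 0, 0.003],
    [0, 0, 0.003],
    [0, 0, 0.004],
    [0, 0, 0.005],
    [0, 0, 0.02]
  ],
  "yaw": [0, 0, 0, 0, 0]
}}

```text
time_s: 24.25
position: [0.4565, -0.2827, 0.1346]
tool_rot: [[0.959, 0.284, -0.003], [0.284, -0.959, 0.002], [-0.002, -0.003, -1.0]]
ft_force: [1.0, 0.6, 0.7]
grip_width: -0.0
gripper_force: 0.0
```

Call:
{"name": "jog_arm", "arguments": {
  "hand": [0, 0, 0, 0, 0],
  "travel": [
    [0.01, 0.003, 0.04],
    [0.01, 0.003, 0.04],
    [0, 0, 0.03],
    [0, 0, 0],
    [0, 0, 0]
  ],
  "yaw": [0, 0, 0, 0, 0]
}}

```text
time_s: 24.88
position: [0.4768, -0.2769, 0.2441]
tool_rot: [[0.959, 0.284, -0.002], [0.284, -0.959, 0.002], [-0.001, -0.002, -1.0]]
ft_force: [0.2, 0.2, 0.3]
grip_width: -0.0004
gripper_force: 0.0
```

```bash
python3 - <<'E'
from h import *
a=env.get_image('scene')[:,:,::-1];b=env.get_image('side')[:,:,::-1]
x,y=120,220;X,Y=235,210
cv2.imwrite('pics/m5.png',np.hstack([cv2.resize(a[y:y+120,x:x+120],(400,400),interpolation=cv2.INTER_CUBIC),cv2.resize(b[Y:Y+120,X:X+120],(400,400),interpolation=cv2.INTER_CUBIC)]))
q=[.5771,-.2477,np.radians(16.5)]
P=place(q,[(-144,17,95),(-144,-17,95),(-162,25,78),(-162,-25,78),(-162,-25,44),(0,0,102)])
print(((proj(env.calibration('scene'),P)-[x,y])/.3).round(0))
print(((proj(env.calibration('side'),P)-[X,Y])/.3+[400,0]).round(0),env.observe()['position'],env.observe()['ft_force'])
E
```

```text
[[120.  85.]
 [ 92. 124.]
 [103.  92.]
 [ 62. 148.]
 [ 71. 188.]
 [335. 145.]]
[[556. 207.]
 [593. 230.]
 [532. 230.]
 [587. 264.]
 [583. 291.]
 [677. 101.]] [ 0.47682411 -0.27697125  0.24396952] [ 0.22544648 -0.58628225  0.35198724]
```

View pics/m5.png

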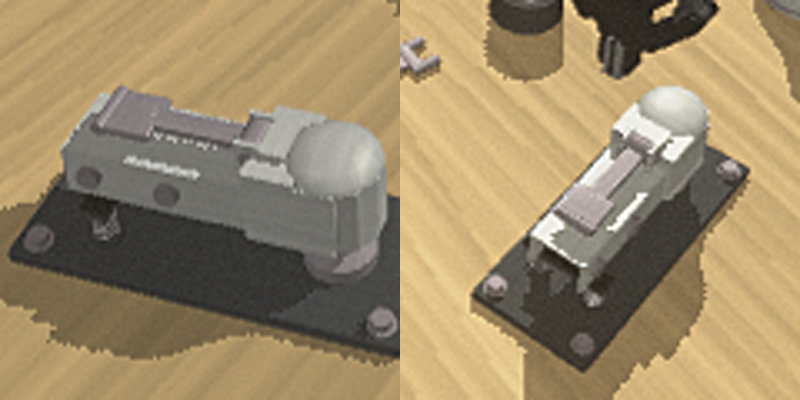

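The lever lies flat over the tongue, with paddle corners at (120,86) and (92,126) against predicted (120,85) and (92,124). The coupler is still home and in line, and the arm is clear, so I hand in.

```bash
python3 -c "
from rig import env
print(env.close_job())"
```

```text
the job is handed in; nothing more can be done
None
```

The bare aluminium coupler is home on the ball, level and in line with its tongue on the rest; the lever is down at its stop and the job is handed in (about 25 s used, highest pressing force about 31 N, verdict not shown).

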